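# Feel the gap of a slide press with a taper gauge and hold it there

## Robot

A 7-joint arm with a two-finger parallel gripper is mounted at the origin on a cart in front of the work surface, level with it; the furniture and walls round the work are solid. World frame = base frame: x ahead of the robot, y to its left, z up, the work surface at z = 0. Lengths are in m, angles in rad, forces in N, time in s.
With the tool pointing down it reaches from about 0.4 to 0.9 m from the base axis. Payload 5.5 kg.
Tool frame: the origin (TCP) lies at the very end of the fingers, on their centre line; the grasp point (between the pads) lies 19 mm behind it; z points along the fingers, y is the line along which they close (so a half turn about z gives the same grasp; the last joint's range is limited). The gripper opens to 85 mm and grips with 20 to 120 N. Pads are 22 mm wide; open, the fingers measure 114 mm over their backs; the gripper's body (76 mm by 85 mm) begins 54 mm behind the grasp point. The pads swing forward as they close: fully open they stand 13 mm farther back than shut.
Start: joints at [-0.851, 0.501, -0.427, 1.55, 0.221, 1.138, -0.21], TCP at [0.287, 0.583, 0.231] pointing down, gripper open.
Joint ranges: [-2.88, 2.88], [-0.31, 2.03], [-1.54, 1.56], [0.2, 2.42], [-1.41, 4.55], [0.19, 2.02], [-2.57, 2.57]. Speed limits (rad/s): [2.57, 2.57, 3.14, 3.14, 3.14, 3.14, 3.14].

## Interface

Orientations are given as a rotation vector (axis times angle).
In Python, from workcell import robot, cams gives the robot as it stands. The module is installed in compiled form; this text tells all that it offers.
- The arm moves only by the shell command python3 -m inch 'ROWS' [OPENING]. ROWS is JSON, a list of rows, each an object with "slide": the shift along the tool's x, y, z scaled (see below), a list of three; "yaw": the turn about the tool's z scaled (see below). In form: [{"slide": [tx, ty, tz], "yaw": yaw}, ...]. A call has 1 to 5 rows; each row shifts and turns the commanded pose from where the row before left it, along the tool's axes as they then stand; what a row does not reach is not made up. The controller multiplies each number of a shift by 0.25 m and each number of a turn by 5 degrees. A row lasts 1/12 s, in which the tool goes at most 41.7 mm and 7.16 degrees, less where a joint would pass 70% of its speed; a pose out of reach is approached as far as the arm can. A call with a number of a shift or a turn outside -1 to 1 is refused whole. A call with a gripper value outside its range is refused whole. OPENING is the opening, from -1 (shut) to 1 (fully open), set as the call begins (- or left out, the last holds). The fingers move at their own pace and stop on an object; the grip force is fixed at half the most. Time passes only in rows, so rows that do not move let the fingers close. It gives the time, the measured TCP pose, the force, the opening and the grip force at its end, in the units of the state.
- robot.get_state(): the state, without advancing time (a new reading comes with each control period).
- cams.camera(name): name is "scene" or "top"; returns the picture (400x640x3 uint8, red, green, blue); there is no depth.
- cams.camera_info(name): a dict with "camera_matrix" (3x3 intrinsics, pixels), "R" (3x3) and "t" (3): a world point X has camera coordinates R X + t. Camera axes: x right, y down, z forward; pixel columns grow to the right and rows downward; lengths in m; the calibration is good to about 2 mm. A picture is of the moment at which its call begins. camera_info takes no time and is no camera call.
- robot.close_job(): hands the job in; it is judged then, once.
The state is a dict: "time_s": time; "joint_pos": joint angles; "joint_velocities": joint speeds; "tau": joint torques, N m; "eef_pos": TCP position; "orientation": TCP orientation; "contact_force": force on the tool from outside, world axes, zero at the start; "wrist_torque": the same for the moment, N m; "grip_width": finger opening in m; "grasp_force": force on a finger pad.
Only numpy, scipy, OpenCV 4.12 (cv2) and the standard library are available. Lean on these libraries where they do the work, as an engineer would, in place of code of your own. Each camera call takes 0.05 s, during which the arm holds its last target. There are 200 camera calls.

## Task

Swing the slide press's lever to 60 degrees, the third of the four long ticks on its dial counting the one at the shut stop as the first, and leave it there. Then pick up the taper gauge by its black grip, lay its thin end flat on the bed at the press's open end and slide it straight in under the sprung pressure plate until it drags snugly: the plate bears on it and is lifted at most 2 mm, not jammed. Finish while still holding the gauge at that depth, so that I can lock the nut, and leave the other things on the desk where they are.

Things in the scene. Friction and masses are not known exactly. Their poses are not given: they have to be found in the camera images.
- slide_press: Grey slide press, fixed, 136 (x) x 118 (y) x 137 mm high. Origin: centre of the underside. Steel bed x -65 to 61, y +-35 mm, its flat top 30 mm above the desk. Over it hangs a steel pressure plate x -20 to 50, y +-29, 12 mm thick. The bed juts out at -x: the open end, the gauge goes in along +x. Columns at x 15, y +-46; bridge (x -3 to 33) 74 to 92 mm above the desk.
- press_mouth (a point): Fixed point of the press in the middle of the gap's mouth at the open end, on the bed's surface, right below the pressure plate's front edge: at (-20, 0, 30) mm of the press. Same axes as the press (x points into the gap).
- lever_axis (a point): On the lever's upright axis, centre of the round dial (radius 36 mm) on the bridge: at (15, 0, 95.5) mm of the press, same axes. Short ticks every 10 degrees, long ticks at 0, 30, 60 and 90 degrees of the lever.
- press_lever (a joint): Lever angle, rad, 0 (shut: points to the press's -y) to 1.6. Grows anticlockwise from above, towards the press's +x (away from the open end). Stiff: 0.16 N m, 2 N at the knob; stays where left. Raises the pressure plate 4 mm per rad; at 60 degrees (1.047) the gap over the bed is 5.7 mm, up to 0.8 mm more or less as the lock nut is set.
- lever_knob (a point): Centre of the upright black knob at the lever's end, 85 mm from the lever's axis, 120 mm above the desk. A cylinder of 18 mm diameter from 105 to 136 mm above the desk; the lever arm below it is 10 mm wide.
- pressure_plate: The steel plate over the bed, 70 x 58 x 12 mm, same axes as the press. Origin: centre of its underside, at (15, 0) mm of the press; its height less 30 mm is the gap. It can only move up and down.
- plate_spring (a joint): How far the sprung pressure plate has been lifted off its stop by something in the gap, m: 0 when it hangs free, at most 0.006. It begins to lift at about 2 N upward and takes 4 N more per mm. The gauge rubs on plate and bed: expect a drag of 1 to 4 N as it takes hold and 3 N or so more per mm of lift. The lever does not change this value.
- taper_gauge: Slim plain steel wedge with a black grip, lying flat, 190 mm long, 110 g. Origin: centre of the grip's underside; x points to the thin end. Grip x -35 to 35 mm, 16 mm wide, 22 mm high. Blade x 35 to 155 mm, 14 mm wide, underside flat and flush with the grip's, top sloping from 2 mm thick at the thin end to 11.6 mm at the grip (8 mm per 100 mm).
- gauge_tip (a point): Middle of the gauge's thin end, on the underside: at (155, 0, 0) mm of the gauge.
- petri_b: Petri dish, 55 mm wide and 12 mm high, a bystander to be left alone. Origin: centre of its underside.
- tweezers: Steel tweezers lying on the desk, 126 mm long, 13 mm wide, 8 mm high, a bystander to be left alone. Origin: centre of the underside.
- timer: White bench timer lying on its back, 66 x 70 x 18 mm, a bystander to be left alone. Origin: centre of the underside.
- immersion_oil: Small brown screw-cap bottle, 27 mm wide, 62 mm high, a bystander to be left alone. Origin: centre of its underside.
- mug: White spotted mug, 78 mm wide, 93 mm high, a bystander to be left alone. Origin: centre of its underside.
Not all that is in view belongs to the job. What is shaped like the taper_gauge but pink or red is not meant.

How it is judged:
On the way, in this order (a step that is already met when the one before it is completed fails the run):
1. the lever stands at 60 degrees (within 6), the gauge not yet picked up (value of joint press_lever between 0.942 and 1.152 rad and height (world z) of taper_gauge below 0.01 m), for 0.3 s.
2. the gauge is held up in the fingers (height (world z) of taper_gauge above 0.02 m and contact force between the fingers and taper_gauge above 1 N and x of gauge_tip in the frame of press_mouth below -0.002 m), for 0.2 s.
At the end, for the whole second after the job is handed in: lever at 60 degrees within 6; gauge held still in the fingers, its tip 20 to 100 mm inside the plate's front edge, within 20 mm of the middle and 2 mm of the bed, tilted under 0.06 rad, in line with the press within 0.2 rad; plate bearing on it with over 1 N, lifted under 2.5 mm (value of joint press_lever between 0.942 and 1.152 rad and contact force between taper_gauge and pressure_plate above 1 N and value of joint plate_spring below 0.0025 m and x of gauge_tip in the frame of press_mouth between 0.02 and 0.1 m and y of gauge_tip in the frame of press_mouth between -0.02 and 0.02 m and z of gauge_tip in the frame of press_mouth between -0.002 and 0.002 m and angle between taper_gauge's own z axis and vertical below 0.06 rad and angle between the x axis of taper_gauge and the x axis of slide_press, either way round below 0.2 rad and height (world z) of taper_gauge above 0.02 m and contact force between the fingers and taper_gauge above 1 N and linear speed of taper_gauge below 0.01 m/s); the arm keeps its last pose, push and grip.
It fails at once if the gauge is jammed in: the plate is lifted more than 4 mm (value of joint plate_spring above 0.004 m).
It fails at once if a bystander (petri dish, tweezers, timer, bottle or mug) is pushed more than 30 mm (distance of any of petri_b, tweezers, timer, immersion_oil, mug from where it was at the start of the episode above 0.03 m).
It also fails if it takes over 69 s, if anything falls off the work surface, if the arm or the gripper's body presses on something with over 40 N, if the wrist force passes 120 N, or if a joint passes its speed limit or range.

## Working session

There is one attempt and no reset: what is moved stays moved. The work goes in short steps, Python scripts to look and compute and a shell command to move; the robot and the scene stay as the last step left them, time stands still between calls to the robot, and variables do not carry over. Pictures are saved under pics/ and viewed, at most 10 in all, crops included, and the job is handed in when it is done.

```bash
mkdir -p pics
cat > h.py <<'E'
import numpy as np, cv2
from workcell import robot, cams
from scipy.spatial.transform import Rotation as Ro
def info(n):
    i=cams.camera_info(n); return np.array(i["camera_matrix"]),np.array(i["R"]),np.array(i["t"])
def ray(n,px,z):
    K,R,t=info(n); d=R.T@np.linalg.solve(K,[px[0],px[1],1]); c=-R.T@t
    return c+d*(z-c[2])/d[2]
def proj(n,X):
    K,R,t=info(n); p=K@(R@np.array(X)+t); return p[:2]/p[2]
def snap(n,f):
    im=cams.camera(n)[:,:,::-1].copy(); cv2.imwrite(f"pics/{f}.png",im); return im
E
python3 - <<'E'
from h import *
snap("scene","s0"); snap("top","t0")
for n in("scene","top"):
    K,R,t=info(n); print(n,K.round(0).tolist(),(-R.T@t).round(3),R.round(2).tolist())
s=robot.get_state(); print({k:np.round(v,3) for k,v in s.items()}); print(Ro.from_rotvec(s["orientation"]).as_matrix().round(3))
E
```

```text
scene [[462.0, 0.0, 313.0], [0.0, 462.0, 198.0], [0.0, 0.0, 1.0]] [-0.173 -0.552  1.151] [[0.69, -0.73, -0.02], [-0.53, -0.48, -0.7], [0.5, 0.49, -0.72]]
top [[401.0, 0.0, 316.0], [0.0, 401.0, 197.0], [0.0, 0.0, 1.0]] [0.388 0.186 1.78 ] [[-0.01, -1.0, -0.0], [-1.0, 0.01, -0.09], [0.09, 0.0, -1.0]]
{'time_s': np.float64(0.1), 'joint_pos': array([-0.851,  0.502, -0.427,  1.551,  0.221,  1.138, -0.21 ]), 'joint_velocities': array([ 0.   , -0.003,  0.002, -0.002, -0.001,  0.001,  0.001]), 'tau': array([-1.1000e-02, -5.7082e+01, -5.8380e+00, -2.8175e+01,  1.1000e-02,
        6.0000e-03,  0.0000e+00]), 'eef_pos': array([0.286, 0.583, 0.23 ]), 'orientation': array([-7.11e-01, -3.06e+00,  3.00e-03]), 'contact_force': array([ 0.312, -0.911,  0.347]), 'wrist_torque': array([-0.001,  0.028, -0.016]), 'grasp_force': np.float64(0.0), 'grip_width': np.float64(0.085)}
[[-0.898  0.441 -0.001]
 [ 0.441  0.898 -0.002]
 [ 0.    -0.002 -1.   ]]
```

View pics/s0.png

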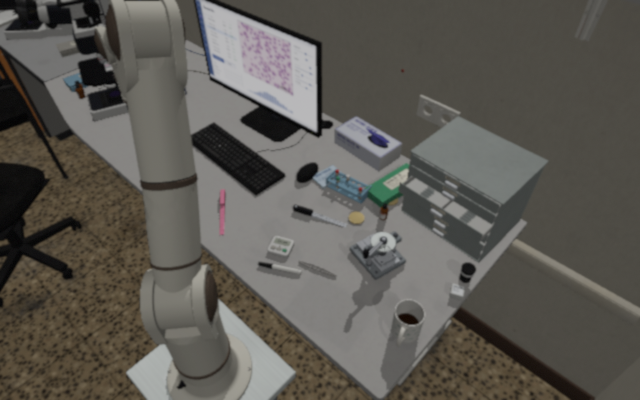

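View pics/t0.png

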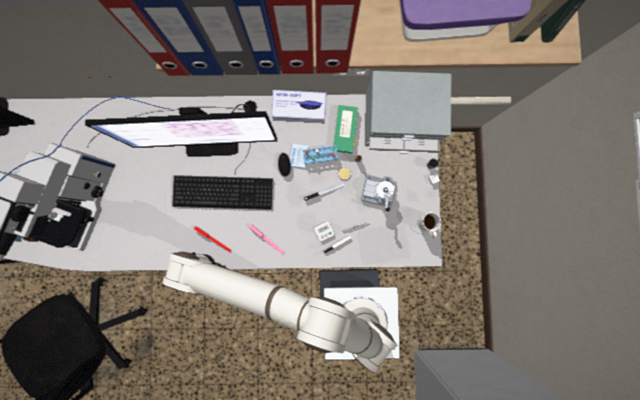

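The scene view shows the press at (378,255), one black-gripped tool at (318,215) and another at (280,267). The top view shows the press at (378,190). Candidates in the top view are black grip A (323,192), black grip B (338,244), red (212,238) and pink (267,238). Red and pink are excluded, so I'll check A and B up close.

Run:
```python
import cv2
a=cv2.imread("pics/t0.png")[155:260,295:445]; b=cv2.imread("pics/s0.png")[195:300,250:410]
a=cv2.resize(a,None,fx=5.3,fy=5.3,interpolation=cv2.INTER_CUBIC);cv2.imwrite("pics/tc.png",a)
cv2.imwrite("pics/sc.png",cv2.resize(b,None,fx=5,fy=5,interpolation=cv2.INTER_CUBIC))
```

```text
(no output)
```

View pics/tc.png

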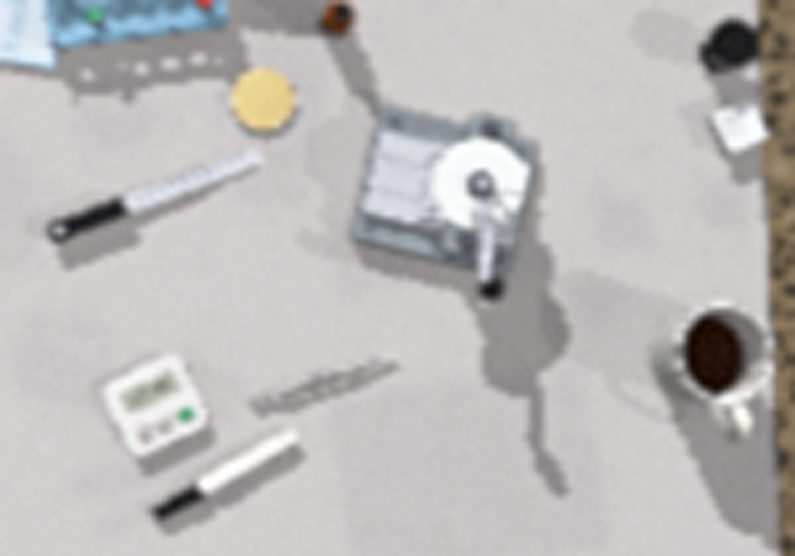

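View pics/sc.png

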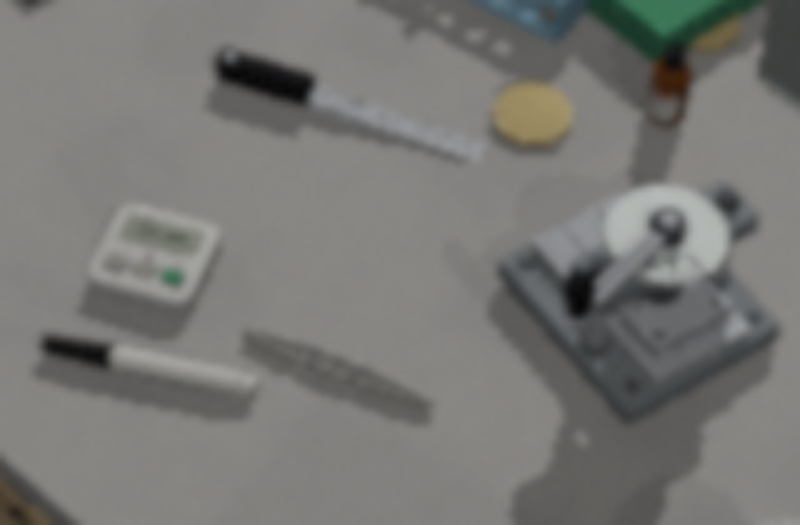

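Gauge = A (top view, grip about (312,196), tip (344,185)): ruled, tapered steel with a black grip. B has a uniform white barrel and is a marker. The press's open end faces image left (world +y), and the lever points image down at the knob (387,209). Next I'll measure these.

```bash
cat >> h.py <<'E'
def tri(pt,ps):
    A=[];b=[]
    for n,p in(("top",pt),("scene",ps)):
        K,R,t=info(n); c=-R.T@t; d=R.T@np.linalg.solve(K,[p[0],p[1],1]); d/=np.linalg.norm(d); M=np.eye(3)-np.outer(d,d); A.append(M); b.append(M@c)
    X=np.linalg.lstsq(np.vstack(A),np.hstack(b),rcond=None)[0]; return X
def blobs(im,lo,hi,box,mn=8):
    x0,y0,x1,y1=box; m=cv2.inRange(cv2.cvtColor(im[y0:y1,x0:x1],cv2.COLOR_BGR2HSV),lo,hi)
    n,l,s,c=cv2.connectedComponentsWithStats(m)
    return [(c[i]+[x0,y0],s[i,4],s[i,:4]) for i in range(1,n) if s[i,4]>=mn]
T=lambda x,y:(x/5.3+295-.4,y/5.3+155-.4)
S=lambda x,y:(x/5+250-.4,y/5+195-.4)
E
python3 - <<'E'
from h import *
t=cv2.imread("pics/t0.png");s=cv2.imread("pics/s0.png")
K0=((0,0,0),(180,255,70))
for nm,im,bx in(("t grip",t,(300,185,322,205)),("t knob",t,(375,180,400,215)),("s grip",s,(285,200,320,220)),("s knob",s,(355,225,400,265))):
    print(nm,[(c.round(1),a,b) for c,a,b in blobs(im,*K0,bx)])
for nm,im,bx in(("t dial",t,(370,178,400,205)),("s dial",s,(365,225,400,255))):
    print(nm,[(c.round(1),a,b) for c,a,b in blobs(im,(0,0,205 if nm[0]=='t' else 175),(180,40,255),bx)])
print("knob",tri(T(490,286),S(580,288)),"hub",tri(T(482,182),S(667,222)),"dial",tri(T(481,183),S(667,233)))
# base corners
for h in(0,.02):
  P=[ray("top",T(*p),h) for p in((380,105),(537,145),(352,240))]; print("top edges yaw",[np.degrees(np.arctan2(*(d[1::-1]))).round(1) for d in(P[1]-P[0],P[0]-P[2])])
  P=[ray("scene",S(*p),h) for p in((503,268),(632,415),(775,330))]; print("scene edges yaw",[np.degrees(np.arctan2(*(d[1::-1]))).round(1) for d in(P[1]-P[0],P[2]-P[1])])
print("grip end/tip top",ray("top",T(55,230),.015),ray("top",T(262,156),.002),"scene",ray("scene",S(222,62),.015),ray("scene",S(480,152),.002))
print("junction",ray("top",T(128,203),.015),ray("scene",S(312,90),.015))
E
```

```text
t grip [(array([312.2, 195.7]), np.int32(29), array([ 7,  8, 11,  6], dtype=int32))]
t knob [(array([387.5, 209. ]), np.int32(10), array([11, 28,  4,  3], dtype=int32))]
s grip [(array([302.7, 210.4]), np.int32(117), array([ 8,  6, 20, 10], dtype=int32))]
s knob [(array([383.9, 241.9]), np.int32(8), array([28, 16,  3,  3], dtype=int32)), (array([365.6, 253.2]), np.int32(61), array([ 7, 23,  8, 11], dtype=int32)), (array([378.1, 253.9]), np.int32(36), array([15, 27, 16,  6], dtype=int32)), (array([358.8, 259.8]), np.int32(17), array([ 0, 30,  9, 10], dtype=int32)), (array([368.6, 263.8]), np.int32(8), array([11, 38,  6,  2], dtype=int32))]
t dial [(array([397.8, 186.4]), np.int32(55), array([23,  0,  7, 23], dtype=int32)), (array([380.4, 188.3]), np.int32(287), array([ 0,  3, 25, 17], dtype=int32)), (array([386.5, 201. ]), np.int32(12), array([16, 20,  2,  7], dtype=int32))]
s dial [(array([383.3, 238.6]), np.int32(134), array([ 7,  8, 23, 15], dtype=int32))]
knob [ 0.48467567 -0.10518528  0.12592875] hub [ 0.56793791 -0.10426333  0.10780604] dial [ 0.56820056 -0.10513013  0.09820284]
top edges yaw [np.float64(-105.3), np.float64(-13.1)]
scene edges yaw [np.float64(-104.2), np.float64(-13.3)]
top edges yaw [np.float64(-105.3), np.float64(-13.1)]
scene edges yaw [np.float64(-104.2), np.float64(-13.3)]
grip end/tip top [0.54232531 0.23740334 0.015     ] [0.60352002 0.06257948 0.002     ] scene [0.5419733  0.23931792 0.015     ] [0.60777356 0.06650593 0.002     ]
junction [0.56407006 0.17617252 0.015     ] [0.56456419 0.17709458 0.015     ]
```

```bash
python3 -m inch '[{"slide":[0,0,0],"yaw":-1},{"slide":[0,0,0],"yaw":-1},{"slide":[0,0,0],"yaw":-1},{"slide":[0,0,0],"yaw":-1},{"slide":[0,0,0],"yaw":-1}]' 0.2 
python3 -m inch '[{"slide":[0,0,0],"yaw":-0.2},{"slide":[-0.04,-0.138,0],"yaw":0},{"slide":[-0.04,-0.138,0],"yaw":0},{"slide":[-0.04,-0.138,0],"yaw":0},{"slide":[-0.04,-0.138,0],"yaw":0}]' >/dev/null
python3 -m inch '[{"slide":[-0.04,-0.138,0],"yaw":0},{"slide":[-0.04,-0.138,0],"yaw":0},{"slide":[-0.04,-0.138,0],"yaw":0},{"slide":[-0.04,-0.138,0],"yaw":0},{"slide":[-0.04,-0.138,0],"yaw":0}]'
python3 -m inch '[{"slide":[-0.04,-0.138,0],"yaw":0},{"slide":[-0.04,-0.138,0],"yaw":0},{"slide":[-0.04,-0.138,0],"yaw":0},{"slide":[-0.04,-0.138,0],"yaw":0},{"slide":[-0.04,-0.138,0],"yaw":0}]'>/dev/null
python3 -m inch '[{"slide":[-0.04,-0.138,0],"yaw":0},{"slide":[-0.04,-0.138,0],"yaw":0},{"slide":[-0.04,-0.138,0],"yaw":0},{"slide":[-0.04,-0.138,0],"yaw":0},{"slide":[0,0,0],"yaw":0}]'
python3 - <<'E'
from h import *
s=robot.get_state();print(s["eef_pos"].round(4) if hasattr(s["eef_pos"],'round') else s["eef_pos"],Ro.from_rotvec(s["orientation"]).as_matrix().round(3).tolist(),s["time_s"],np.round(s["joint_pos"],2))
E
```

```text
time_s: 0.52
eef_pos: [0.2865, 0.583, 0.2307]
orientation: [-0.025, -3.141, 0.002]
contact_force: [0.0, -0.1, -0.3]
grip_width: 0.0514
grasp_force: 0.0
time_s: 1.35
eef_pos: [0.3758, 0.2708, 0.2313]
orientation: [0.008, 3.141, 0.0]
contact_force: [0.3, -0.0, 0.9]
grip_width: 0.0516
grasp_force: 0.0
time_s: 2.18
eef_pos: [0.4659, -0.046, 0.2314]
orientation: [0.023, 3.14, -0.005]
contact_force: [0.4, 0.1, -0.1]
grip_width: 0.0511
grasp_force: 0.0
[ 0.4659 -0.046   0.2314] [[-1.0, 0.015, 0.001], [0.015, 1.0, -0.003], [-0.001, -0.003, -1.0]] 2.1833 [ 0.19  0.15 -0.17  2.    0.03  1.    1.56]
```

```bash
python3 -m inch '[{"slide":[-0.04,-0.12,0],"yaw":0},{"slide":[-0.04,-0.12,0],"yaw":0},{"slide":[0,0,0.12],"yaw":0},{"slide":[0,0,0.12],"yaw":0},{"slide":[0,0,0],"yaw":0}]'
python3 - <<'E'
from h import *
im=snap("scene","s1")[190:310,300:460]; a=cv2.resize(im,None,fx=4,fy=4,interpolation=cv2.INTER_CUBIC)
im=snap("top","t1")[140:260,340:440]; b=cv2.resize(im,None,fx=1.6,fy=4)
cv2.imwrite("pics/c1.png",a)
E
```

```text
time_s: 2.6
eef_pos: [0.4805, -0.098, 0.1665]
orientation: [-0.009, -3.132, -0.003]
contact_force: [-0.1, -0.2, 0.1]
grip_width: 0.0514
grasp_force: 0.0
```

View pics/c1.png

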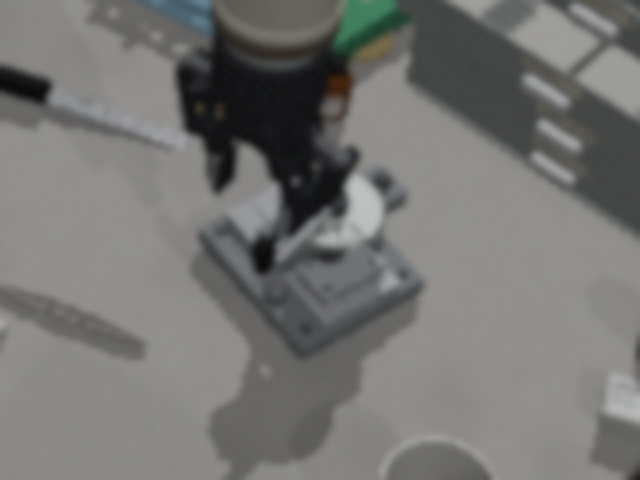

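The scene crop shows the open fingers above and on either side of the knob (265,250), and the lever is untouched. I'll go down and grip.

```bash
python3 -m inch '[{"slide":[-0.016,-0.028,0],"yaw":0},{"slide":[0,0,0.11],"yaw":0},{"slide":[0,0,0.11],"yaw":0},{"slide":[0,0,0],"yaw":0},{"slide":[0,0,0],"yaw":0}]'
python3 -m inch '[{"slide":[0,0,0],"yaw":0},{"slide":[0,0,0],"yaw":0},{"slide":[0,0,0],"yaw":0},{"slide":[0,0,0],"yaw":0},{"slide":[0,0,0],"yaw":0}]' -1
python3 -m inch '[{"slide":[0,0,0],"yaw":0},{"slide":[0,0,0],"yaw":0},{"slide":[0,0,0],"yaw":0}]'
```

```text
time_s: 3.12
eef_pos: [0.4888, -0.1053, 0.1169]
orientation: [-0.005, -3.141, -0.0]
contact_force: [-0.0, -0.1, 0.2]
grip_width: 0.0512
grasp_force: 0.0
time_s: 3.53
eef_pos: [0.4901, -0.1055, 0.1184]
orientation: [0.005, 3.138, -0.001]
contact_force: [-1.2, 1.4, 7.0]
grip_width: 0.0157
grasp_force: 58.4
time_s: 3.78
eef_pos: [0.4902, -0.1055, 0.1184]
orientation: [0.005, 3.138, -0.001]
contact_force: [-0.5, -0.6, 7.1]
grip_width: 0.0153
grasp_force: 58.4
```

```bash
python3 -m inch '[{"slide":[-0.002,-0.027,0],"yaw":0},{"slide":[-0.002,-0.027,0],"yaw":0},{"slide":[-0.006,-0.027,0],"yaw":0},{"slide":[-0.007,-0.026,0],"yaw":0},{"slide":[0,0,0],"yaw":0}]'
python3 -m inch '[{"slide":[-0.011,-0.025,0],"yaw":0},{"slide":[-0.011,-0.025,0],"yaw":0},{"slide":[-0.014,-0.023,0],"yaw":0},{"slide":[-0.015,-0.023,0],"yaw":0},{"slide":[0,0,0],"yaw":0}]'
python3 -m inch '[{"slide":[-0.018,-0.02,0],"yaw":0},{"slide":[-0.018,-0.02,0],"yaw":0},{"slide":[0,0,0],"yaw":0},{"slide":[0,0,0],"yaw":0},{"slide":[0,0,0],"yaw":0}]'
```

```text
time_s: 4.2
eef_pos: [0.4925, -0.1327, 0.1182]
orientation: [-0.005, -3.141, 0.001]
contact_force: [-4.7, -1.3, 12.2]
grip_width: 0.0154
grasp_force: 59.2
time_s: 4.62
eef_pos: [0.5042, -0.1584, 0.1182]
orientation: [-0.007, -3.139, 0.003]
contact_force: [-8.5, -3.2, 12.1]
grip_width: 0.0156
grasp_force: 59.5
time_s: 5.03
eef_pos: [0.513, -0.1686, 0.1182]
orientation: [-0.006, -3.14, 0.004]
contact_force: [-7.9, -3.6, 11.9]
grip_width: 0.0158
grasp_force: 59.3
```

```bash
python3 -m inch '[{"slide":[0,0,0],"yaw":0},{"slide":[0,0,0],"yaw":0},{"slide":[0,0,0],"yaw":0},{"slide":[0,0,0],"yaw":0},{"slide":[0,0,-0.05],"yaw":0}]' 0.2
python3 -m inch '[{"slide":[0,0,-0.1],"yaw":0},{"slide":[0,0,-0.12],"yaw":0},{"slide":[0,0,-0.12],"yaw":0},{"slide":[-0.01,0.16,0],"yaw":0},{"slide":[-0.01,0.16,0],"yaw":0}]' >/dev/null
python3 -m inch '[{"slide":[-0.01,0.16,0],"yaw":1},{"slide":[-0.01,0.16,0],"yaw":1},{"slide":[0,0.16,0],"yaw":1},{"slide":[0,0.16,0],"yaw":1},{"slide":[0,0.16,0],"yaw":1}]' >/dev/null
python3 -m inch '[{"slide":[0,0,0],"yaw":1},{"slide":[0,0,0],"yaw":1},{"slide":[0,0,0],"yaw":1},{"slide":[0,0,0],"yaw":1},{"slide":[0,0,0],"yaw":1}]' >/dev/null
python3 -m inch '[{"slide":[0,0,0],"yaw":1},{"slide":[0,0,0],"yaw":1},{"slide":[0,0,0],"yaw":1},{"slide":[0,0,0],"yaw":1},{"slide":[0,0,0],"yaw":0}]'
python3 - <<'E'
from h import *
s=robot.get_state();print(Ro.from_rotvec(s["orientation"]).as_matrix().round(3).tolist(),np.round(s["joint_pos"],2))
a=snap("scene","s2")[205:290,335:420]; b=snap("top","t2")[165:230,345:410]
f=lambda i,n:cv2.resize(i,(n,n),interpolation=cv2.INTER_CUBIC)
cv2.imwrite("pics/c2.png",np.hstack([f(a,400),f(b,400)]))
E
```

```text
time_s: 5.45
eef_pos: [0.513, -0.1651, 0.127]
orientation: [-0.004, -3.138, -0.002]
contact_force: [-0.0, 0.4, 0.3]
grip_width: 0.051
grasp_force: 0.0
time_s: 7.12
eef_pos: [0.5596, 0.1095, 0.2137]
orientation: [-1.809, -2.568, -0.0]
contact_force: [0.3, -0.1, -0.2]
grip_width: 0.0512
grasp_force: 0.0
[[-0.337, 0.942, -0.0], [0.942, 0.337, 0.0], [0.0, -0.0, -1.0]] [-0.22  0.34 -0.03  1.78  0.01  1.01  0.09]
```

View pics/c2.png

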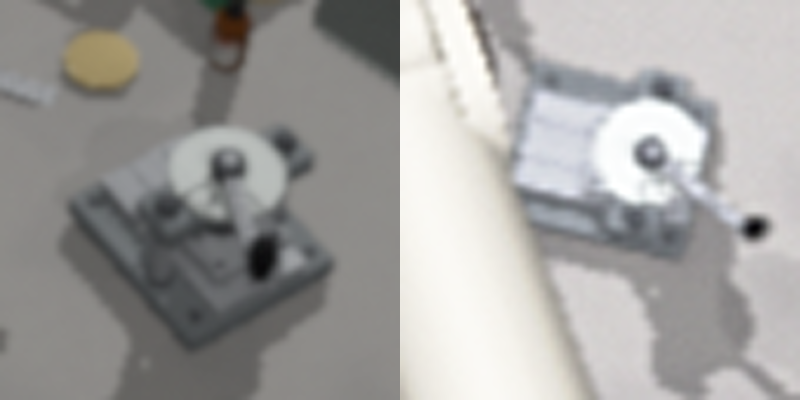

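Run:
```python
from h import *
S=lambda x,y:(x*85/400+335-.4,y*85/400+205-.4)
T=lambda x,y:((x-400)*65/400+345-.4,y*65/400+165-.4)
k=tri(T(753,225),S(263,255));h=tri(T(651,152),S(230,162));c1=tri(T(668,85),S(287,146));c2=tri(T(632,215),S(167,206))
print("knob",k,"hub",h,"cols",c1,c2,"mid",(c1+c2)/2)
k2=ray("top",T(753,227),.136);h2=ray("top",T(651,152),h[2]);print(k2,h2)
yw=np.degrees(np.arctan2(*(c1-c2)[1::-1]))-90; print("press yaw",yw)
for a,b in((k,h),(k2,h2)): print("lever dir",np.degrees(np.arctan2(*(a-b)[1::-1]))%360,np.linalg.norm((a-b)[:2]))
P=[ray("top",T(*p),.0) for p in((515,180),(530,72),(690,250),(520,225))]
```

```text
knob [ 0.51463695 -0.16834269  0.12370517] hub [ 0.56741487 -0.1045624   0.10807805] cols [ 0.61347933 -0.11835525  0.09434177] [ 0.52493305 -0.09192428  0.09367298] mid [ 0.56920619 -0.10513977  0.09400738]
[ 0.51156492 -0.16483165  0.136     ] [ 0.56591762 -0.10302642  0.10807805]
press yaw -106.6203074647711
lever dir 230.39238680684102 0.08278547785630849
lever dir 228.67098933286096 0.08230493226035891
```

Run:
```python
from h import *
for n,f,(x0,y0,x1,y1) in(("top","t0",(355,170,402,212)),("scene","s0",(345,225,412,285)),("scene","s2",(345,225,412,285))):
    g=cv2.imread(f"pics/{f}.png",0)[y0:y1,x0:x1]; g=cv2.resize(g,None,fx=4,fy=4,interpolation=cv2.INTER_CUBIC)
    L=cv2.createLineSegmentDetector().detect(g)[0][:,0]; o=[]
    for l in L:
        a,b=[ray(n,((p[0]+.5)/4-.5+x0,(p[1]+.5)/4-.5+y0),.03) for p in(l[:2],l[2:])]; d=b-a; le=np.linalg.norm(d)
        y=np.degrees(np.arctan2(d[1],d[0]))
        for off in(0,90):
            w=(y+off+104+90)%180-90
            if le>.03 and abs(w)<8: o.append((round(-104+w,1),round(le*1000),'x' if off==0 else 'y',((a+b)/2)[:2].round(3).tolist()))
    print(f,*sorted(o,key=lambda q:-q[1]),sep="\n ")
```

```text
t0
 (np.float64(-104.6), 82, 'x', [0.495, -0.056])
 (np.float64(-105.0), 64, 'x', [0.524, -0.043])
 (np.float64(-103.9), 45, 'x', [0.512, -0.059])
 (np.float64(-106.0), 44, 'x', [0.632, -0.079])
 (np.float64(-105.6), 43, 'x', [0.543, -0.055])
 (np.float64(-97.5), 39, 'y', [0.517, -0.124])
 (np.float64(-107.6), 35, 'x', [0.617, -0.052])
 (np.float64(-107.7), 35, 'y', [0.61, -0.023])
 (np.float64(-111.9), 34, 'x', [0.61, -0.128])
 (np.float64(-103.6), 33, 'y', [0.601, -0.031])
s0
 (np.float64(-105.0), 66, 'x', [0.52, -0.053])
s2
 (np.float64(-104.6), 62, 'x', [0.52, -0.05])
 (np.float64(-107.6), 33, 'x', [0.551, -0.036])
```

Lines put the press yaw at -105°, so the lever is at about 64°. I'll go back and nudge it by -4°.

```bash
python3 -m inch '[{"slide":[-0.123,-0.069,0],"yaw":0},{"slide":[-0.123,-0.069,0],"yaw":0},{"slide":[-0.123,-0.069,0],"yaw":0},{"slide":[-0.123,-0.069,0],"yaw":0},{"slide":[-0.123,-0.069,0],"yaw":0}]' >/dev/null
python3 -m inch '[{"slide":[-0.123,-0.069,0],"yaw":0},{"slide":[-0.123,-0.069,0],"yaw":0},{"slide":[-0.123,-0.069,0],"yaw":0},{"slide":[0,0,0],"yaw":0},{"slide":[0,0,0],"yaw":0}]'
python3 -m inch '[{"slide":[0,0,0.13],"yaw":0},{"slide":[0,0,0.13],"yaw":0},{"slide":[0,0,0.13],"yaw":0},{"slide":[0,0,0],"yaw":0},{"slide":[0,0,0],"yaw":0}]'
```

```text
time_s: 8.05
eef_pos: [0.5126, -0.1721, 0.2138]
orientation: [1.81, 2.567, -0.001]
contact_force: [0.1, 0.3, -0.8]
grip_width: 0.0516
grasp_force: 0.0
time_s: 8.47
eef_pos: [0.5122, -0.1672, 0.115]
orientation: [-1.799, -2.57, 0.001]
contact_force: [0.6, -0.2, -0.2]
grip_width: 0.0509
grasp_force: 0.0
```

```bash
python3 -m inch '[{"slide":[0,0,0],"yaw":0},{"slide":[0,0,0],"yaw":0},{"slide":[0,0,0],"yaw":0},{"slide":[0,0,0],"yaw":0},{"slide":[0,0,0],"yaw":0}]' -1
python3 -m inch '[{"slide":[0,0,0],"yaw":0},{"slide":[0,0,0],"yaw":0}]'
python3 -m inch '[{"slide":[0.011,-0.006,0],"yaw":0},{"slide":[0.011,-0.006,0],"yaw":0},{"slide":[0,0,0],"yaw":0},{"slide":[0,0,0],"yaw":0}]'
```

```text
time_s: 8.88
eef_pos: [0.5156, -0.169, 0.1187]
orientation: [1.802, 2.568, 0.004]
contact_force: [0.6, 2.0, 7.0]
grip_width: 0.0154
grasp_force: 58.4
time_s: 9.05
eef_pos: [0.5156, -0.169, 0.1187]
orientation: [1.802, 2.568, 0.004]
contact_force: [0.5, 2.3, 7.0]
grip_width: 0.0156
grasp_force: 58.4
time_s: 9.38
eef_pos: [0.5124, -0.166, 0.1188]
orientation: [1.803, 2.563, 0.005]
contact_force: [5.9, -0.8, 5.1]
grip_width: 0.0156
grasp_force: 58.8
```

```bash
python3 -m inch '[{"slide":[0.008,-0.005,0],"yaw":0},{"slide":[0,0,0],"yaw":0},{"slide":[0,0,0],"yaw":0}]'
python3 -m inch '[{"slide":[0,0,0],"yaw":0},{"slide":[0,0,0],"yaw":0},{"slide":[0,0,0],"yaw":0},{"slide":[0,0,-0.1],"yaw":0},{"slide":[0,0,-0.12],"yaw":0}]' 0.2
python3 - <<'E'
from h import *
print(tri((312.2,195.7),(302.7,210.4)), ray("top",(312.2,195.7),.02), ray("scene",(302.7,210.4),.015))
for n,f,(x0,y0,x1,y1) in(("top","t0",(298,178,350,206)),("scene","s0",(285,198,352,232))):
    g=cv2.imread(f"pics/{f}.png",0)[y0:y1,x0:x1]; g=cv2.resize(g,None,fx=4,fy=4,interpolation=cv2.INTER_CUBIC)
    for l in cv2.createLineSegmentDetector().detect(g)[0][:,0]:
        a,b=[ray(n,((p[0]+.5)/4-.5+x0,(p[1]+.5)/4-.5+y0),.01) for p in(l[:2],l[2:])]; d=b-a
        if np.linalg.norm(d)>.05: print(f,np.degrees(np.arctan2(d[1],d[0])).round(1),np.linalg.norm(d).round(3),a.round(3),b.round(3))
E
```

```text
time_s: 9.63
eef_pos: [0.5114, -0.1652, 0.1188]
orientation: [1.803, 2.561, 0.006]
contact_force: [8.0, -2.0, 1.3]
grip_width: 0.0154
grasp_force: 58.7
time_s: 10.05
eef_pos: [0.5036, -0.1627, 0.1692]
orientation: [-1.802, -2.565, 0.005]
contact_force: [1.4, -0.6, 0.6]
grip_width: 0.0514
grasp_force: 0.0
[0.55124225 0.2059642  0.0154258 ] [0.55159218 0.20527827 0.02      ] [0.55070494 0.20684207 0.015     ]
t0 -70.9 0.067 [0.549 0.244 0.01 ] [0.571 0.18  0.01 ]
t0 111.6 0.06 [0.556 0.178 0.01 ] [0.534 0.233 0.01 ]
t0 -68.8 0.114 [0.557 0.171 0.01 ] [0.598 0.064 0.01 ]
t0 108.1 0.059 [0.529 0.169 0.01 ] [0.511 0.225 0.01 ]
t0 117.1 0.052 [0.58 0.09 0.01] [0.557 0.136 0.01 ]
s0 -70.6 0.066 [0.556 0.251 0.01 ] [0.578 0.188 0.01 ]
s0 109.6 0.058 [0.553 0.176 0.01 ] [0.534 0.231 0.01 ]
s0 -71.8 0.081 [0.567 0.145 0.01 ] [0.593 0.068 0.01 ]
```

```bash
python3 -m inch '[{"slide":[0,0,-0.14],"yaw":0},{"slide":[0.132,0.068,0],"yaw":0},{"slide":[0.132,0.068,0],"yaw":0},{"slide":[0.132,0.068,0],"yaw":0},{"slide":[0.132,0.068,0],"yaw":0}]' >/dev/null
python3 -m inch '[{"slide":[0.132,0.068,0],"yaw":0},{"slide":[0.132,0.068,0],"yaw":0},{"slide":[0.132,0.068,0],"yaw":0},{"slide":[0.132,0.068,0],"yaw":0},{"slide":[0.132,0.068,0],"yaw":0}]' >/dev/null
python3 -m inch '[{"slide":[0.132,0.068,0],"yaw":0},{"slide":[0,0,0.12],"yaw":0},{"slide":[0,0,0.12],"yaw":0},{"slide":[0,0,0.12],"yaw":0},{"slide":[0,0,0],"yaw":0}]'
python3 -m inch '[{"slide":[0,0,0.12],"yaw":0},{"slide":[0,0,0],"yaw":0},{"slide":[0,0,0],"yaw":0}]'
python3 - <<'E'
from h import *
s=robot.get_state();print(s["eef_pos"],Ro.from_rotvec(s["orientation"]).as_matrix().round(3).tolist(),np.round(s["joint_pos"],2))
a=snap("scene","s3")[160:280,260:420]
cv2.imwrite("pics/c3.png",cv2.resize(a,None,fx=4,fy=4,interpolation=cv2.INTER_CUBIC))
E
```

```text
time_s: 11.3
eef_pos: [0.5494, 0.2027, 0.1099]
orientation: [-1.801, -2.566, 0.016]
contact_force: [-1.3, -0.4, -0.9]
grip_width: 0.0512
grasp_force: 0.0
time_s: 11.55
eef_pos: [0.5536, 0.2038, 0.0861]
orientation: [-1.805, -2.569, 0.005]
contact_force: [0.6, -0.3, 0.1]
grip_width: 0.0513
grasp_force: 0.0
[0.55357608 0.20381091 0.08608124] [[-0.339, 0.941, -0.003], [0.941, 0.339, -0.001], [-0.0, -0.003, -1.0]] [-0.35  0.54 -0.06  1.82  0.05  0.78 -0.09]
```

View pics/c3.png

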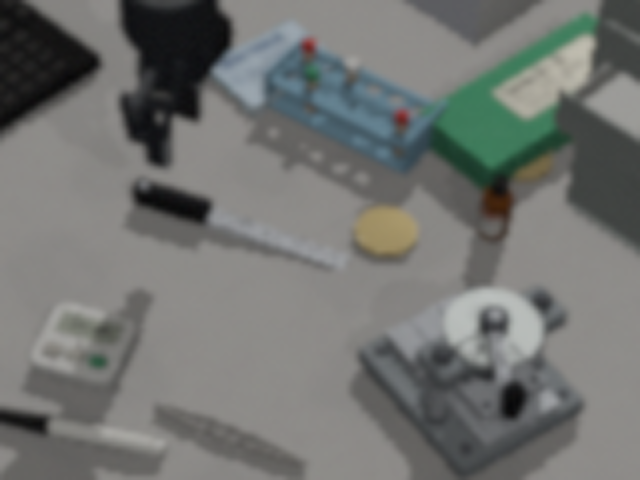

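The gripper is over the black grip (170,200) with the jaws across it. The lever knob is now at crop (513,398).

```bash
python3 - <<'E'
from h import *
k=ray("scene",(260+513/4-.4,160+398/4-.4),.1205); print(k,np.degrees(np.arctan2(k[1]+.1048,k[0]-.568))%360-165, proj("scene",[.5536,.2038,.086]))
k=ray("scene",(390.9-.4,259.2-.4),.1205); print("before",k,np.degrees(np.arctan2(k[1]+.1048,k[0]-.568))%360-165)
E
python3 -m inch '[{"slide":[0,0,0.12],"yaw":0},{"slide":[0,0,0.11],"yaw":0},{"slide":[0,0,0.08],"yaw":0},{"slide":[0,0,0],"yaw":0},{"slide":[0,0,0],"yaw":0}]'
```

```text
[ 0.51196208 -0.16319607  0.1205    ] 61.18053175711833 [303.29291056 195.49849753]
before [ 0.51771312 -0.16790669  0.1205    ] 66.45023608897964
time_s: 12.02
eef_pos: [0.5552, 0.2046, 0.0099]
orientation: [1.806, 2.571, 0.0]
contact_force: [0.1, -0.0, 1.3]
grip_width: 0.0515
grasp_force: 0.0
```

```bash
python3 -m inch '[{"slide":[0,0,0.018],"yaw":0},{"slide":[0,0,0],"yaw":0},{"slide":[0,0,0],"yaw":0}]'
python3 -m inch '[{"slide":[0,0,0],"yaw":0},{"slide":[0,0,0],"yaw":0},{"slide":[0,0,0],"yaw":0},{"slide":[0,0,0],"yaw":0},{"slide":[0,0,0],"yaw":0}]' -1
python3 -m inch '[{"slide":[0,0,0],"yaw":0},{"slide":[0,0,0],"yaw":0}]'
```

```text
time_s: 12.27
eef_pos: [0.5559, 0.205, 0.0059]
orientation: [1.805, 2.57, 0.003]
contact_force: [0.1, -1.3, 0.6]
grip_width: 0.0514
grasp_force: 0.0
time_s: 12.68
eef_pos: [0.5556, 0.2049, 0.0051]
orientation: [1.805, 2.57, 0.002]
contact_force: [-0.3, -0.2, 6.2]
grip_width: 0.0148
grasp_force: 60.1
time_s: 12.85
eef_pos: [0.5556, 0.2049, 0.0051]
orientation: [1.805, 2.57, 0.002]
contact_force: [0.0, -0.5, 5.9]
grip_width: 0.0148
grasp_force: 60.1
```

```bash
python3 -m inch '[{"slide":[0,0,-0.05],"yaw":0},{"slide":[0,0,-0.1],"yaw":0},{"slide":[0,0,-0.12],"yaw":0},{"slide":[0,0,-0.1],"yaw":0},{"slide":[0,0,0],"yaw":0}]'
python3 -m inch '[{"slide":[0,0,0],"yaw":0.5},{"slide":[0,0,0],"yaw":1},{"slide":[0,0,0],"yaw":1},{"slide":[0,0,0],"yaw":1},{"slide":[0,0,0],"yaw":1}]' >/dev/null
python3 -m inch '[{"slide":[0,0,0],"yaw":1},{"slide":[0,0,0],"yaw":1},{"slide":[0,0,0],"yaw":0.5},{"slide":[0,0,0],"yaw":0},{"slide":[0,0,0],"yaw":0}]' >/dev/null
python3 -m inch '[{"slide":[-0.06,0.074,0],"yaw":0},{"slide":[-0.06,0.074,0],"yaw":0},{"slide":[-0.06,0.074,0],"yaw":0},{"slide":[-0.06,0.074,0],"yaw":0},{"slide":[-0.06,0.074,0],"yaw":0}]' >/dev/null
python3 -m inch '[{"slide":[0,0,0],"yaw":0},{"slide":[0,0,0],"yaw":0},{"slide":[0,0,0],"yaw":0}]'
python3 - <<'E'
from h import *
s=robot.get_state();print(Ro.from_rotvec(s["orientation"]).as_matrix().round(3).tolist())
a=snap("scene","s4")[185:305,290:430];b=snap("top","t4")[150:230,320:420]
f=lambda i:cv2.resize(i,(400,400*i.shape[0]//i.shape[1]),interpolation=cv2.INTER_CUBIC)
a,b=f(a),f(b); b=cv2.copyMakeBorder(b,0,a.shape[0]-b.shape[0],0,0,cv2.BORDER_CONSTANT)
cv2.imwrite("pics/c4.png",np.hstack([a,b]))
E
```

```text
time_s: 13.27
eef_pos: [0.5581, 0.2059, 0.1026]
orientation: [1.803, 2.567, 0.011]
contact_force: [0.8, 0.9, 0.5]
grip_width: 0.0142
grasp_force: 59.4
time_s: 14.77
eef_pos: [0.6238, 0.1082, 0.0964]
orientation: [-2.494, -1.909, 0.001]
contact_force: [-0.8, 1.0, -1.3]
grip_width: 0.0146
grasp_force: 59.2
[[0.261, 0.965, -0.001], [0.965, -0.261, 0.001], [0.0, -0.001, -1.0]]
```

View pics/c4.png

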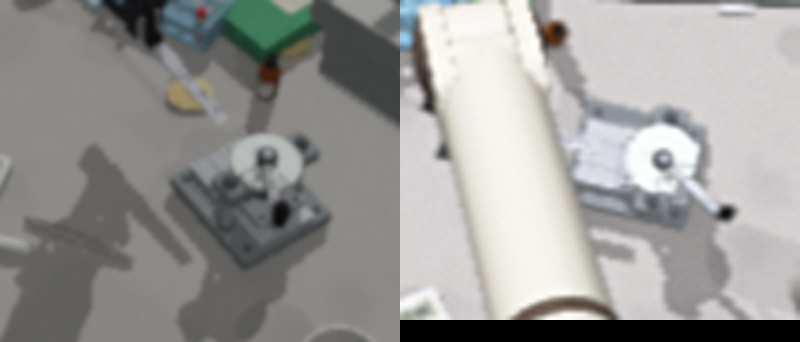

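Gauge held. The tip is at scene crop (222,118), and in the top view it just shows left of the bed at about (573,140). Checking tip position and pitch.

Run:
```python
from h import *
ps=(290+222*.35-.4,185+118*.35-.4)
pj=np.array([-.2588,-.9659,0]);py=np.array([.9659,-.2588,0]);m=np.array([.577,-.071,.03])
for X in(ray("scene",ps,.093),tri((320+175*.25-.4,150+140*.25-.4),ps)): d=X-m; print(X.round(4),"press frame",d@pj,d@py,d[2])
X=np.array([.6238,.1082,.0914])+.1534*pj; print("pred",X,(X-m)@pj,(X-m)@py,proj("scene",X),ps,proj("top",X))
# black grip / blade line in scene
im=cv2.imread("pics/s4.png",0)[195:230,335:372]; g=cv2.resize(im,None,fx=4,fy=4,interpolation=cv2.INTER_CUBIC)
for l in cv2.createLineSegmentDetector().detect(g)[0][:,0]:
    p=l/4+[335,195,335,195]-.4
    if np.hypot(*(p[2:]-p[:2]))>12: print(p.round(1))
print([proj("scene",X-pj*s+[0,0,0]).round(1) for s in(0,.06,.12)])
```

```text
[ 0.5874 -0.0328  0.093 ] press frame -0.03959266625989867 0.00017093794590762774 0.06299999999999997
[ 0.5957 -0.0196  0.0741] press frame -0.05445303846445321 0.0048104684073796335 0.044149182299311
pred [ 0.58410008 -0.03996906  0.0914    ] -0.03181028564999999 -0.0011728399999999329 [368.43943787 228.09418029] (367.3, 225.9) [369.7201224  185.67752259]
[array([368.4, 228.1]), array([356.8, 215.5]), array([345.8, 203.6])]
```

```bash
python3 -m inch '[{"slide":[0,0,0.07],"yaw":0},{"slide":[0,0,0.08],"yaw":0},{"slide":[0,0,0.05],"yaw":0},{"slide":[0,0,0],"yaw":0},{"slide":[0,0,0],"yaw":0}]'
python3 -m inch '[{"slide":[0,0,0.016],"yaw":0},{"slide":[0,0,0],"yaw":0},{"slide":[0,0,0],"yaw":0}]'
python3 -m inch '[{"slide":[0,0,0.008],"yaw":0},{"slide":[0,0,0],"yaw":0},{"slide":[0,0,0],"yaw":0}]'
python3 -c "
from h import *
s=robot.get_state();print(s['eef_pos'],s['wrist_torque'])"
```

```text
time_s: 15.28
eef_pos: [0.6233, 0.1086, 0.046]
orientation: [-2.493, -1.91, 0.003]
contact_force: [-0.3, -0.9, -1.5]
grip_width: 0.0143
grasp_force: 59.3
time_s: 15.53
eef_pos: [0.625, 0.1081, 0.0435]
orientation: [2.495, 1.909, 0.002]
contact_force: [0.3, -0.7, -0.7]
grip_width: 0.0143
grasp_force: 59.3
time_s: 15.78
eef_pos: [0.6245, 0.1079, 0.041]
orientation: [2.495, 1.909, 0.0]
contact_force: [-0.5, 0.2, -1.7]
grip_width: 0.0143
grasp_force: 59.3
[0.62449186 0.10791779 0.04096521] [-0.00273187  0.00538728 -0.02954306]
```

Free down to 0.041; contact is expected near 0.035. I'll continue in 1–1.5 mm steps.

```bash
for i in 1; do
python3 -m inch '[{"slide":[0,0,0.008],"yaw":0},{"slide":[0,0,0],"yaw":0},{"slide":[0,0,0],"yaw":0}]'
python3 -m inch '[{"slide":[0,0,0.006],"yaw":0},{"slide":[0,0,0],"yaw":0},{"slide":[0,0,0],"yaw":0}]'
python3 -m inch '[{"slide":[0,0,0.006],"yaw":0},{"slide":[0,0,0],"yaw":0},{"slide":[0,0,0],"yaw":0}]'
done | grep -v grip
python3 -c "
from h import *
s=robot.get_state();print(s['eef_pos'],s['wrist_torque'])"
```

```text
time_s: 16.03
eef_pos: [0.6243, 0.1079, 0.0386]
orientation: [-2.495, -1.909, 0.001]
contact_force: [-0.2, 0.4, -0.3]
grasp_force: 59.3
time_s: 16.28
eef_pos: [0.6243, 0.1079, 0.0372]
orientation: [-2.495, -1.909, 0.0]
contact_force: [0.1, 0.2, -0.8]
grasp_force: 59.3
time_s: 16.53
eef_pos: [0.6243, 0.1079, 0.0356]
orientation: [-2.495, -1.909, 0.0]
contact_force: [-0.3, -1.0, -0.5]
grasp_force: 59.3
[0.62429386 0.10792472 0.03564129] [ 0.03439356 -0.00186008  0.0097719 ]
```

```bash
(
python3 -m inch '[{"slide":[0,0,0.005],"yaw":0},{"slide":[0,0,0],"yaw":0},{"slide":[0,0,0],"yaw":0}]'
python3 -m inch '[{"slide":[0,0,0.004],"yaw":0},{"slide":[0,0,0],"yaw":0},{"slide":[0,0,0],"yaw":0}]'
) | grep -v grip
python3 - <<'E'
from h import *
s=robot.get_state();print(s['eef_pos'],s['wrist_torque'])
a=snap("scene","s5")[185:285,310:430]
cv2.imwrite("pics/c5.png",cv2.resize(a,None,fx=6,fy=6,interpolation=cv2.INTER_CUBIC))
E
```

```text
time_s: 16.78
eef_pos: [0.6246, 0.108, 0.0347]
orientation: [2.495, 1.909, 0.0]
contact_force: [0.7, 0.6, -0.1]
grasp_force: 59.4
time_s: 17.03
eef_pos: [0.6246, 0.1081, 0.0338]
orientation: [2.495, 1.909, 0.001]
contact_force: [0.8, 0.6, 1.4]
grasp_force: 59.6
[0.62460477 0.10810355 0.03376072] [-0.15609613  0.07789475 -0.01583387]
```

View pics/c5.png

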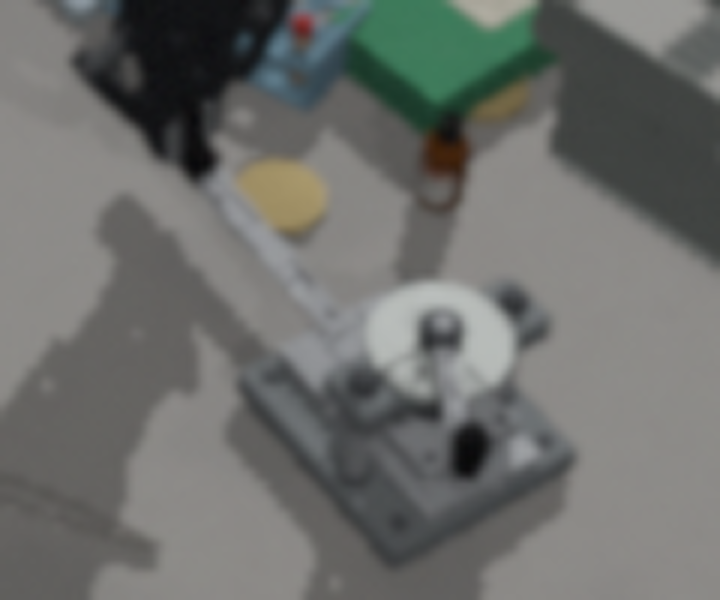

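Tip contact at TCP z≈0.034 (about 1 N), and the blade is level and lined up with the gap in the crop, tip at (350,330). Sliding in.

```bash
(
python3 -m inch '[{"slide":[-0.02,0,0],"yaw":0},{"slide":[-0.03,0,0],"yaw":0},{"slide":[-0.03,0,0],"yaw":0},{"slide":[0,0,0],"yaw":0},{"slide":[0,0,0],"yaw":0}]'
python3 -m inch '[{"slide":[-0.03,0,0],"yaw":0},{"slide":[-0.03,0,0],"yaw":0},{"slide":[-0.03,0,0],"yaw":0},{"slide":[0,0,0],"yaw":0},{"slide":[0,0,0],"yaw":0}]'
python3 -m inch '[{"slide":[-0.02,0,0],"yaw":0},{"slide":[-0.02,0,0],"yaw":0},{"slide":[0,0,0],"yaw":0},{"slide":[0,0,0],"yaw":0},{"slide":[0,0,0],"yaw":0}]'
) | grep -v grip
python3 -c "
from h import *
s=robot.get_state();print(s['eef_pos'],s['wrist_torque'])"
```

```text
time_s: 17.5
eef_pos: [0.6189, 0.0861, 0.0335]
orientation: [2.497, 1.905, -0.002]
contact_force: [0.1, -1.6, 1.2]
grasp_force: 59.7
time_s: 17.92
eef_pos: [0.6131, 0.0646, 0.0336]
orientation: [2.496, 1.906, -0.002]
contact_force: [0.0, -1.9, 4.1]
grasp_force: 59.9
time_s: 18.33
eef_pos: [0.6109, 0.0572, 0.0338]
orientation: [2.495, 1.909, 0.001]
contact_force: [1.4, 0.7, 4.7]
grasp_force: 60.1
[0.61092666 0.05715397 0.03376304] [-0.35073751 -0.00606497  0.07007664]
```

```bash
(
python3 -m inch '[{"slide":[-0.01,0,-0.003],"yaw":0},{"slide":[-0.01,0,0],"yaw":0},{"slide":[0,0,0],"yaw":0},{"slide":[0,0,0],"yaw":0}]'
python3 -m inch '[{"slide":[-0.01,0,0],"yaw":0},{"slide":[-0.01,0,0],"yaw":0},{"slide":[0,0,0],"yaw":0},{"slide":[0,0,0],"yaw":0}]'
python3 -m inch '[{"slide":[-0.01,0,0],"yaw":0},{"slide":[-0.01,0,0],"yaw":0},{"slide":[0,0,0],"yaw":0},{"slide":[0,0,0],"yaw":0}]'
) | grep -v grip
python3 -c "
from h import *
s=robot.get_state();print(s['eef_pos'],s['wrist_torque'])"
```

```text
time_s: 18.67
eef_pos: [0.6091, 0.0522, 0.0342]
orientation: [-2.495, -1.908, 0.001]
contact_force: [1.0, 1.9, 3.6]
grasp_force: 59.9
time_s: 19.0
eef_pos: [0.6079, 0.0471, 0.0343]
orientation: [2.496, 1.908, -0.001]
contact_force: [0.5, 2.5, 3.8]
grasp_force: 59.9
time_s: 19.33
eef_pos: [0.6068, 0.0425, 0.0344]
orientation: [2.495, 1.908, 0.0]
contact_force: [0.9, 2.2, 5.1]
grasp_force: 60.0
[0.60678214 0.04249091 0.03435448] [ 0.1574812  -0.07834951  0.05112897]
```

```bash
cat > st.py <<'E'
from h import *
s=robot.get_state();R=Ro.from_rotvec(s["orientation"]).as_matrix()
print(s["eef_pos"].round(4) if hasattr(s["eef_pos"],"round") else s["eef_pos"],"F tool",(R.T@s["contact_force"]).round(2),"M tool",(R.T@s["wrist_torque"]).round(3),"ins",round((np.array(s["eef_pos"])-[.6068,.0425,0])@[-.2588,-.9659,0]*1000,1))
E
python3 st.py
python3 -m inch '[{"slide":[-0.006,0,0],"yaw":0},{"slide":[-0.006,0,0],"yaw":0},{"slide":[0,0,0],"yaw":0},{"slide":[0,0,0],"yaw":0}]' >/dev/null; python3 st.py
python3 -m inch '[{"slide":[-0.006,0,0],"yaw":0},{"slide":[-0.006,0,0],"yaw":0},{"slide":[0,0,0],"yaw":0},{"slide":[0,0,0],"yaw":0}]' >/dev/null; python3 st.py
```

```text
[0.6068 0.0425 0.0344] F tool [ 2.36  0.33 -5.08] M tool [-0.034  0.173 -0.051] ins 0.0
[0.6063 0.0406 0.0345] F tool [ 3.98 -0.33 -5.04] M tool [ 0.016  0.624 -0.014] ins 2.0
[0.6058 0.0384 0.0347] F tool [ 4.71 -0.67 -4.98] M tool [0.048 0.903 0.013] ins 4.3
```

The plate is bearing now. The moment says the grip sits slightly low against the bed's edge, so I'll ease it up a little.

```bash
python3 -m inch '[{"slide":[0,0,-0.004],"yaw":0},{"slide":[0,0,0],"yaw":0},{"slide":[0,0,0],"yaw":0}]' >/dev/null; python3 st.py
python3 -m inch '[{"slide":[0,0,-0.004],"yaw":0},{"slide":[0,0,0],"yaw":0},{"slide":[0,0,0],"yaw":0}]' >/dev/null; python3 st.py
```

```text
[0.6048 0.037  0.0349] F tool [ 3.93  1.17 -2.13] M tool [-0.092  0.639 -0.047] ins 5.9
[0.6044 0.0364 0.0356] F tool [2.35 0.54 1.81] M tool [-0.1    0.515 -0.11 ] ins 6.5
```

```bash
python3 -m inch '[{"slide":[-0.006,0,0],"yaw":0},{"slide":[-0.006,0,0],"yaw":0},{"slide":[0,0,0],"yaw":0},{"slide":[0,0,0],"yaw":0}]' >/dev/null; python3 st.py
python3 -m inch '[{"slide":[-0.006,0,0],"yaw":0},{"slide":[-0.004,0,0],"yaw":0},{"slide":[0,0,0],"yaw":0},{"slide":[0,0,0],"yaw":0}]' >/dev/null; python3 st.py
python3 - <<'E'
from h import *
a=snap("scene","s6")[185:285,310:430]; snap("top","t6")
cv2.imwrite("pics/c6.png",cv2.resize(a,None,fx=6,fy=6,interpolation=cv2.INTER_CUBIC))
E
```

```text
[0.6038 0.0337 0.0359] F tool [ 1.79 -0.81  3.15] M tool [0.023 0.559 0.118] ins 9.2
[0.6036 0.0319 0.0362] F tool [ 3.9  -0.18  3.22] M tool [0.139 0.955 0.025] ins 11.1
```

View pics/c6.png

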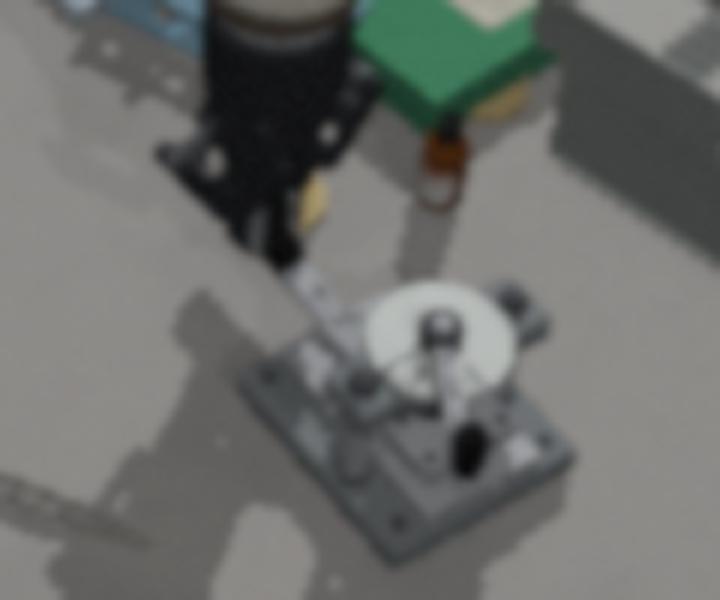

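The gauge is in under the plate, in line with the press, with the lever unchanged at (468,448). Drag is about 4 N, and a net downward push from the plate fits a lift of roughly 1 mm or less. One settle check, then I'll hand in.

```bash
python3 -m inch '[{"slide":[0,0,0],"yaw":0},{"slide":[0,0,0],"yaw":0},{"slide":[0,0,0],"yaw":0},{"slide":[0,0,0],"yaw":0},{"slide":[0,0,0],"yaw":0}]'; python3 st.py
python3 -c "
from h import *
print(robot.close_job())"
```

```text
time_s: 21.68
eef_pos: [0.6037, 0.0319, 0.0363]
orientation: [-2.495, -1.909, 0.0]
contact_force: [0.6, 3.7, -4.4]
grip_width: 0.0145
grasp_force: 58.9
[0.6037 0.0319 0.0363] F tool [ 3.71 -0.4   4.39] M tool [0.13  1.147 0.078] ins 11.1
the job is handed in; nothing more can be done
None
```

I handed the job in at 21.7 s, but the judge gave no verdict. By my estimates the lever is at about 60–61°, and the gauge is still held with its tip about 44 mm (±4 mm) under the plate. It drags at about 4 N, which suggests the plate is lifted about 1 mm or less (inferred from the forces, not measured).

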